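Load the reagent carrier in rack order

ROBOT

A 6-joint arm with a two-finger parallel gripper is mounted at the origin on the work surface. World frame = base frame: x ahead of the robot, y to its left, z up, the work surface at z = 0. Lengths are in mm, angles in degrees, forces in N, time in s.
With the tool pointing down it reaches from about 350 to 850 mm from the base axis. Payload 8.1 kg.
Tool frame: the origin (TCP) lies midway between the tips of the shut fingers; the grasp point (between the pads) lies 19 mm behind it (manip.grip_depth is the x of the grasp point in the tool frame, in mm); x points along the fingers, y is the direction in which the jaws open and shut, and the axes are right-handed (so a half turn about x gives the same grasp; the last joint's range is limited). The gripper opens to 85 mm and grips with 20 to 120 N. Pads are 22 mm wide; open, the fingers measure 114 mm over their backs; the gripper's body (76 mm by 85 mm) begins 54 mm behind the grasp point. The pads swing forward as they close: fully open they stand 13 mm farther back than shut.
Start: joints at [60.825, 7.471, 85.268, -0, 87.261, -4.893], TCP at [246.716, 546.934, 231.292] pointing down, gripper open.
Joint ranges: [-169.43, 169.43], [-51.17, 129.36], [1.28, 143.12], [-76.62, 256.62], [0, 156.53], [-152.29, 152.29]. Speed limits (degrees/s): [136.94, 136.94, 159.86, 180, 180, 180].

INTERFACE

Orientations are given as a 3x3 rotation matrix whose columns are the frame's x, y, z axes.
In Python, from plant import manip gives the robot as it stands.
- The arm moves only by the tool drive_tool, never from a script. Its argument "rows" is a list of rows, each a list of 7 numbers: the shift along the tool's x, y, z in cm, then the turn, a rotation vector about the tool's x, y, z in degrees, then the finger opening in cm, from 0 to 8.54. A call has 1 to 8 rows; each row is the pose to reach, as a shift and turn from the pose measured when the call began, along the tool's axes at that moment; what a row does not reach only later rows make up. A row lasts 1/12 s, in which the tool goes at most 41.7 mm and 7.16 degrees, less where a joint would pass 70% of its speed; a pose out of reach is approached as far as the arm can. A call with a gripper value outside its range is refused whole. The fingers move at their own pace and stop on an object; "grip_force" is the grip in N (left out, the last holds). Time passes only in rows, so rows that repeat a pose let the fingers close. It gives the time, the measured TCP pose, the force and the opening at its end, in the units of the state.
- manip.state(): the state, without advancing time (a new reading comes with each control period).
- manip.snapshot(name): name is "side" or "top"; returns a dict with "img" (480x640x3 uint8, blue, green, red), "fov_y" (degrees; the focal length in pixels is half the picture's height over the tangent of half this angle, whatever the lens; pixels are square), "cx", "cy" (the principal point, pixels), "pose" (4x4, takes a point from camera to world coordinates). Camera axes: x right, y down, z forward; pixel columns grow to the right and rows downward; lengths in mm; the calibration is good to about 2 mm. A picture is of the moment at which its call begins. There is no depth.
- manip.job_done(): hands the job in, once; it reports no verdict.
The state is a dict: "time": time; "qpos": joint angles; "dq": joint speeds; "joint_efforts": joint torques, N m; "tcp_pos": TCP position; "tcp_rot": TCP orientation; "contact_force": force on the tool from outside, world axes, zero at the start; "wrist_torque": the same for the moment, N m; "gripper_width": opening from 0.0 (shut) to 1.0 (fully open).
Only numpy, scipy, OpenCV 4.12 (cv2) and the standard library are available. Lean on these libraries where they do the work, as an engineer would, in place of code of your own. Each camera call takes 0.05 s, during which the arm holds its last target. There are 200 camera calls.

TASK

Load the analyser: move the four reagent bottles from the pale blue storage rack into the black carrier in the same order, counting from each one's handle, so that the bottle next to the rack's handle goes in the well next to the carrier's handle and so on down the row. Each bottle must stand upright on the floor of its own well; don't tip any over, and leave the other things on the bench where they are.

Things in the scene. Friction and masses are not known exactly. Their poses are not given: they have to be found in the camera images.
- bottle_red: Reagent bottle with red screw cap, white body. Loose, about 35 g, 70 mm tall, round and upright. Body 30 mm across, tapering over the lowest 6 mm to a foot 22 mm across; cap 31 mm across from 51 to 70 mm above the foot (grip it there, about 60 mm up). Origin: centre of the underside; z up.
- bottle_yellow: Reagent bottle with yellow screw cap, white body. Loose, about 35 g, 70 mm tall, round and upright. Body 30 mm across, tapering over the lowest 6 mm to a foot 22 mm across; cap 31 mm across from 51 to 70 mm above the foot (grip it there, about 60 mm up). Origin: centre of the underside; z up.
- bottle_green: Reagent bottle with green screw cap, white body. Loose, about 35 g, 70 mm tall, round and upright. Body 30 mm across, tapering over the lowest 6 mm to a foot 22 mm across; cap 31 mm across from 51 to 70 mm above the foot (grip it there, about 60 mm up). Origin: centre of the underside; z up.
- bottle_blue: Reagent bottle with blue screw cap, white body. Loose, about 35 g, 70 mm tall, round and upright. Body 30 mm across, tapering over the lowest 6 mm to a foot 22 mm across; cap 31 mm across from 51 to 70 mm above the foot (grip it there, about 60 mm up). Origin: centre of the underside; z up.
- cell_red: Pale blue cell with a red label, fixed in the storage rack: the red-capped bottle stands in it at the start (within 3 mm of its middle). Pocket 40 x 40 mm, 25 mm deep; its floor is 9 mm, its top edge 34 mm above the bench. Origin: 4 mm above the bench, under the pocket's middle. The row runs along y, +y to the handle end; the label is on the -x side.
- cell_yellow: Pale blue cell with a yellow label, fixed in the storage rack: the yellow-capped bottle stands in it at the start (within 3 mm of its middle). Pocket 40 x 40 mm, 25 mm deep; its floor is 9 mm, its top edge 34 mm above the bench. Origin: 4 mm above the bench, under the pocket's middle. The row runs along y, +y to the handle end; the label is on the -x side.
- cell_green: Pale blue cell with a green label, fixed in the storage rack: the green-capped bottle stands in it at the start (within 3 mm of its middle). Pocket 40 x 40 mm, 25 mm deep; its floor is 9 mm, its top edge 34 mm above the bench. Origin: 4 mm above the bench, under the pocket's middle. The row runs along y, +y to the handle end; the label is on the -x side.
- cell_blue: Pale blue cell with a blue label, fixed in the storage rack: the blue-capped bottle stands in it at the start (within 3 mm of its middle). Pocket 40 x 40 mm, 25 mm deep; its floor is 9 mm, its top edge 34 mm above the bench. Origin: 4 mm above the bench, under the pocket's middle. The row runs along y, +y to the handle end; the label is on the -x side.
- rack: Storage rack, fixed: grey base tray 228 mm long with the four pale blue cells in a row and a black upright loop handle (62 mm high) across one end. Origin: on the bench under the middle of the row. The row runs along y, +y to the handle end: cell middles at y = +75 (first, next to the handle), +25, -25, -75 mm, x = 0; handle at y = +112 mm.
- carrier: Analyser reagent carrier, fixed: black bar 200 mm long, 56 mm wide (foot 70), 32 mm high, with four round wells 42 mm across, floor 6 mm above the bench, and a dark steel loop handle (62 mm high) at one end. Origin: on the bench, middle of the row. The row runs along y, +y to the handle: well middles at y = +75 (first, next to the handle), +25, -25, -75 mm, x = 0; handle at y = +112.
- tube_block: Bystander: aluminium tube block 60 x 80 x 40 mm with 12 dark holes, loose. Origin: centre of the underside.
- cup: Bystander: clear specimen cup with orange lid, 63 mm across, 67 mm tall, loose. Origin: centre of the underside.
- buffer: Bystander: white buffer bottle with grey cap, 52 mm across, 105 mm tall, loose. Origin: centre of the underside.
There are look-alikes about, which are no part of the job. What is shaped like the bottle_green but pink is not meant.

How it is judged:
By the outcome, as a careful person would: the job done as asked, in the order asked, and still so for the second after the job is handed in, with the robot touching nothing.
It also fails if it takes over 102 s, if anything falls off the work surface, if the arm or the gripper's body presses on something with over 40 N, if the wrist force passes 120 N, or if a joint passes its speed limit or range.

## Working session

There is one attempt and no reset: what is moved stays moved. The work goes in short steps, Python scripts to look and compute and a tool call to move; the robot and the scene stay as the last step left them, time stands still between calls to the robot, and variables do not carry over. Pictures are saved under pics/ and viewed, about 12 in all and at most 16, crops included, and the job is handed in when it is done.

Besides the shell and the picture viewer there is one more tool, called after "Emit:" as a command line: name --pt "numbers of a row" for each row, then --argument value for the rest. drive_tool: Moves the arm, as the interface text tells. Its arguments: {"type":"object","properties":{"rows":{"type":"array"},"grip_force":{"type":"number"}},"required":["rows"]}

```bash
mkdir -p pics; ls
python3 - <<'E'
from plant import manip
import cv2,numpy as np
for n in("top","side"):
    s=manip.snapshot(n); cv2.imwrite(f"pics/{n}0.png",s["img"]); np.savez(f"{n}0.npz",**s)
    print(n,s["fov_y"],s["cx"],s["cy"],np.round(s["pose"],3).tolist(), [k for k in s])
s=manip.state();print(s["time"],s["tcp_pos"],np.round(s["tcp_rot"],3).tolist(),manip.grip_depth)
E
```

```text
pics
top 55.55019357326473 320.5810822076032 237.36807882551568 [[-0.019, -0.985, 0.174, 431.963], [-1.0, 0.015, -0.023, 13.698], [0.02, -0.174, -0.984, 915.27], [0.0, 0.0, 0.0, 1.0]] ['img', 'fov_y', 'cx', 'cy', 'pose']
side 44.46853088645035 328.4062185541318 239.4006892593226 [[0.972, -0.178, 0.156, 398.066], [-0.236, -0.727, 0.645, -755.76], [-0.001, -0.663, -0.748, 895.982], [0.0, 0.0, 0.0, 1.0]] ['img', 'fov_y', 'cx', 'cy', 'pose']
0.1 [246.45437686 546.47399825 230.31527205] [[-0.001, 0.411, 0.912], [-0.002, 0.912, -0.411], [-1.0, -0.002, -0.0]] -18.700000000000003
```

View pics/top0.png

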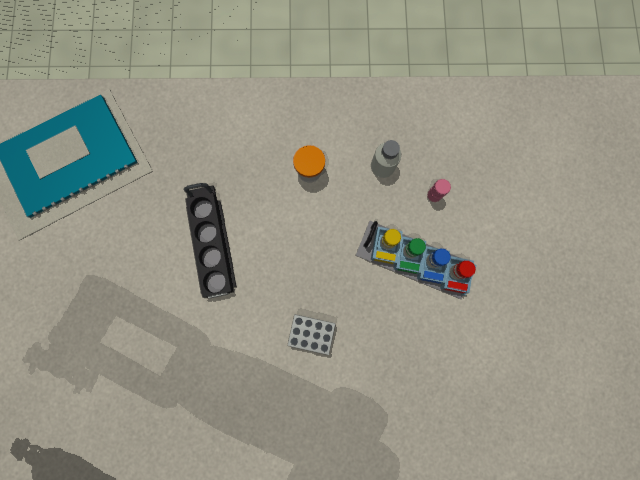

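View pics/side0.png

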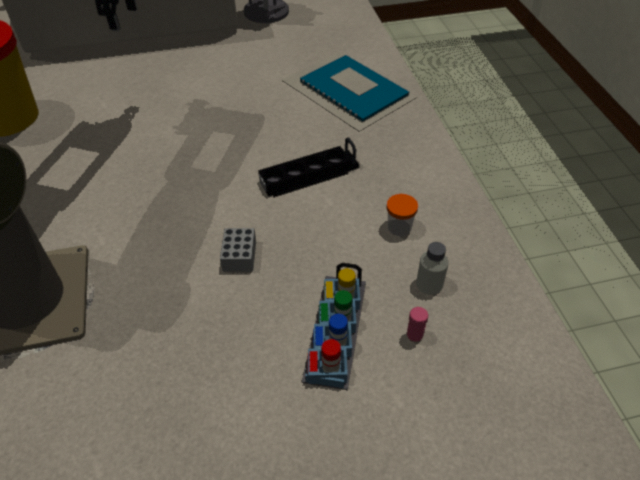

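The top view shows the rack with its handle at (371,236), then yellow, green, blue and red caps from (392,237) to (466,269). The carrier's handle is at (199,187) and its wells run down to (216,282). The pink decoy is at (441,188). Next I'll enlarge the rack and carrier.

Run:
```python
import cv2,numpy as np
def crop(src,x,y,w,h,k):
    c=cv2.resize(src[y:y+h,x:x+w],None,fx=k,fy=k,interpolation=cv2.INTER_CUBIC)
    for i in range(0,w,10): cv2.line(c,(i*k,0),(i*k,6 if i%50 else 14),(0,255,255),1); cv2.putText(c,str(x+i),(i*k,24),0,.35,(0,255,255),1)
    for j in range(0,h,10): cv2.line(c,(0,j*k),(6,j*k),(0,255,255),1); cv2.putText(c,str(y+j),(8,j*k+4),0,.35,(0,255,255),1)
    return c
t=np.load("top0.npz")["img"]; s=np.load("side0.npz")["img"]
a=crop(t,175,175,70,130,4);b=crop(t,350,215,130,90,4)
o=np.zeros((520,800,3),np.uint8);o[:520,:280]=a;o[:360,280:800]=b;cv2.imwrite("pics/c1.png",o)
a=crop(s,250,130,120,75,4);b=crop(s,295,255,80,135,4)
o=np.zeros((540,800,3),np.uint8);o[:300,:480]=a;o[:540,480:800]=b;cv2.imwrite("pics/c2.png",o)
```

```text
(no output)
```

View pics/c1.png

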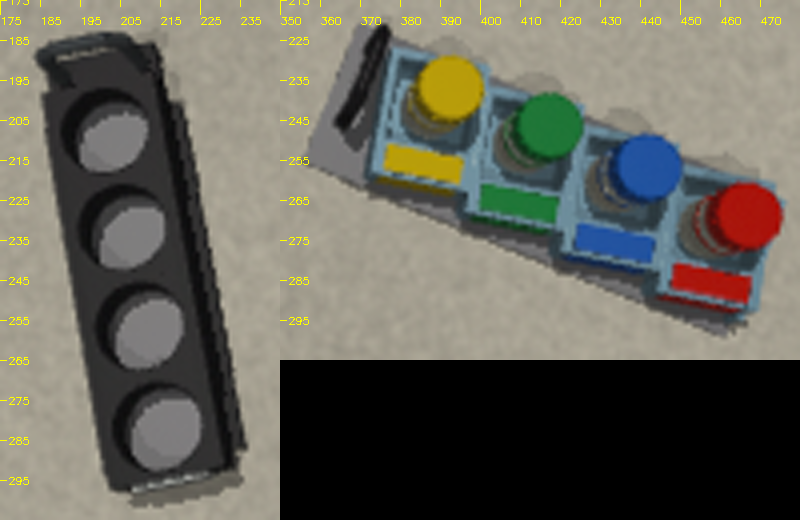

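View pics/c2.png

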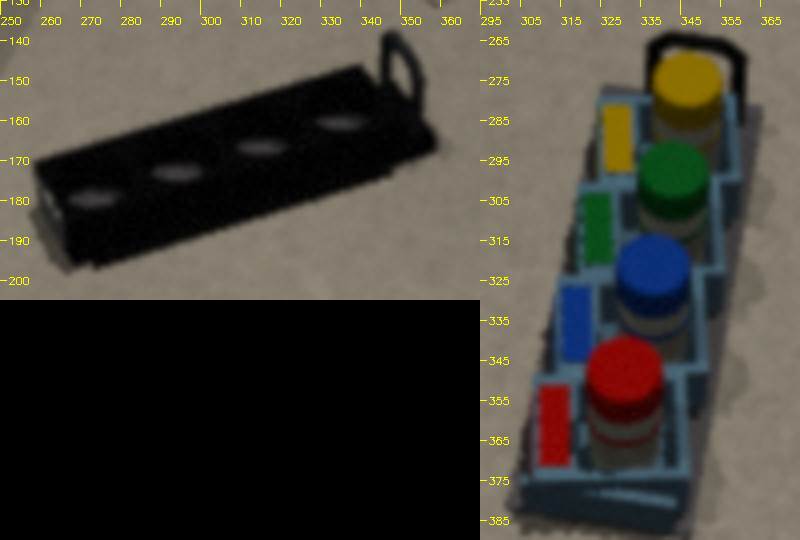

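The top crop gives these rim centres, handle first: (201.5,207.5), (205.6,231.9), (210,256.5), (214.3,281.6). The cap discs are yellow (392.8,237.3), green (417.3,246.6), blue (442,257) and red (467.4,269). In the side crop, cap-top centres are yellow ≈(346.5,274), green ≈(343,296.5), blue ≈(338,320), red ≈(331,346).

```bash
cat > h.py <<'E'
import numpy as np, cv2
from scipy.spatial.transform import Rotation as R
def f(s): return 240/np.tan(np.radians(float(s["fov_y"]))/2)
def back(s,p,z):
    p=np.atleast_2d(p); d=np.c_[(p-[float(s["cx"]),float(s["cy"])])/f(s),np.ones(len(p))]@s["pose"][:3,:3].T
    o=s["pose"][:3,3]; return o+d*((z-o[2])/d[:,2])[:,None]
def proj(s,P):
    c=(np.atleast_2d(P)-s["pose"][:3,3])@s["pose"][:3,:3]; return c[:,:2]/c[:,2:]*f(s)+[float(s["cx"]),float(s["cy"])]
def row(P):  # first->last ; fit centre and unit direction towards handle
    m=P.mean(0); k=np.array([75,25,-25,-75.]); u=(k[:,None]*(P-m)).sum(0); u/=np.linalg.norm(u)
    return m,u,(P-m)@u
def go(xyz,yaw):
    """shift (cm) and rotvec (deg) in tool axes to reach tcp xyz, tool down, jaw axis at yaw deg (mod 180)"""
    from plant import manip
    s=manip.state(); R0=np.array(s["tcp_rot"]); best=None
    for a in (yaw,yaw+180):
        c,n=np.cos(np.radians(a)),np.sin(np.radians(a)); y=np.array([c,n,0]);x=np.array([0,0,-1.])
        v=R.from_matrix(R0.T@np.c_[x,y,np.cross(x,y)]).as_rotvec(degrees=True)
        if best is None or np.linalg.norm(v)<np.linalg.norm(best): best=v
    print("t",round(s["time"],2),"d",np.round(R0.T@(np.array(xyz)-s["tcp_pos"])/10,2),"rot",np.round(best,1),"F",np.round(s["contact_force"],1),"w",round(s["gripper_width"],3))
E
python3 - <<'E'
from h import *
T=dict(np.load("top0.npz"));S=dict(np.load("side0.npz"))
np.set_printoptions(suppress=True,precision=1)
W=back(T,[(201.5,207.5),(205.6,231.9),(210,256.5),(214.25,281.6)],32)
C=back(T,[(392.75,237.25),(417.25,246.6),(442,257),(467.4,269)],79)
for n,P in(("well",W),("cap",C)):
    m,u,k=row(P);print(n,P[:,:2].tolist(),m,"row yaw",np.degrees(np.arctan2(u[1],u[0])),k)
    print(proj(S,P).tolist())
print("cap side",back(S,[(346.5,274),(343,296.5),(338,320),(331,346)],79))
print("other",back(T,[(310,160)],67),back(T,[(390,148)],105),back(T,[(442,186)],70),back(T,[(313,333)],40))
E
```

```text
well [[651.9477439774886, 227.61860409592452], [602.5971140484246, 218.32276600987265], [553.7519128912354, 208.60817186240703], [504.8451663477165, 199.3388776131065]] [578.3 213.5  32. ] row yaw 10.91861871439263 [ 75.   24.8 -25.  -74.8]
[[335.2750546826417, 156.31097895076113], [314.7866772487621, 162.4227646142003], [294.12757956561774, 168.75084483044992], [272.95647653867286, 175.08660541831088]]
cap [[577.9961134283368, -141.08012036387134], [559.5770566611375, -186.11135935532423], [539.2758485827198, -231.25307287134092], [516.098441159001, -277.1198553229129]] [ 548.2 -208.9   79. ] row yaw 65.55955123300069 [ 74.   25.4 -24.1 -75.4]
[[345.80996741974775, 275.1894964896031], [342.12366355375565, 297.3869379367052], [337.1096949120171, 321.32320943977584], [330.11326682144056, 347.65892525831737]]
cap side [[ 579.9 -138.8   79. ]
 [ 561.5 -184.7   79. ]
 [ 541.4 -229.1   79. ]
 [ 518.2 -274.5   79. ]]
other [[735.4  11.3  67. ]] [[ 743.6 -139.1  105. ]] [[ 678.7 -243.    70. ]] [[404.4  10.8  40. ]]
```

```bash
python3 -c "
from h import *
go([579,-140,150],-24.4)"
```

```text
t 0.1 d [  8.11 -48.88  58.54] rot [-89.9  -0.1   0.1] F [-0.   0.2  0.2] w 0.997
```

Emit:
drive_tool --pt "4 -49 58.5 90 0 0 6" --pt "4 -49 58.5 90 0 0 6" --pt "4 -49 58.5 90 0 0 6" --pt "4 -49 58.5 90 0 0 6" --pt "4 -49 58.5 90 0 0 6" --pt "4 -49 58.5 90 0 0 6" --pt "4 -49 58.5 90 0 0 6" --pt "4 -49 58.5 90 0 0 6"

```text
time: 0.77
tcp_pos: [391.4, 245.2, 213.4]
tcp_rot: [[-0.0, 0.99, 0.141], [-0.001, 0.141, -0.99], [-1.0, -0.001, 0.001]]
contact_force: [0.5, -1.5, 0.1]
gripper_width: 0.706
```

```bash
python3 -c "
from h import *
go([579,-140,150],-24.4)"
```

```text
t 0.77 d [ 6.38 13.16 40.77] rot [32.5  0.1  0. ] F [ 0.5 -1.5  0.1] w 0.706
```

Emit:
drive_tool --pt "3 13.2 40.8 32.5 0 0 6" --pt "3 13.2 40.8 32.5 0 0 6" --pt "3 13.2 40.8 32.5 0 0 6" --pt "3 13.2 40.8 32.5 0 0 6" --pt "3 13.2 40.8 32.5 0 0 6" --pt "3 13.2 40.8 32.5 0 0 6" --pt "3 13.2 40.8 32.5 0 0 6" --pt "6.4 13.2 40.8 32.5 0 0 6"

```text
time: 1.43
tcp_pos: [537.3, -52.9, 182.5]
tcp_rot: [[0.003, 0.91, -0.414], [-0.002, -0.414, -0.91], [-1.0, 0.003, 0.001]]
contact_force: [0.8, 0.8, 0.7]
gripper_width: 0.704
```

```bash
python3 -c "
from h import *
go([579,-140,150],-24.4)"
```

```text
t 1.43 d [3.28 7.39 6.2 ] rot [-0.   0.  -0.2] F [0.8 0.8 0.7] w 0.704
```

Emit:
drive_tool --pt "3.3 7.4 6.2 0 0 0 6" --pt "3.3 7.4 6.2 0 0 0 6" --pt "3.3 7.4 6.2 0 0 0 6" --pt "3.3 7.4 6.2 0 0 0 6" --pt "7 7.4 6.2 0 0 0 6" --pt "7 7.4 6.2 0 0 0 6" --pt "7 7.4 6.2 0 0 0 6"

```text
time: 2.02
tcp_pos: [576.9, -138.9, 110.5]
tcp_rot: [[-0.003, 0.91, -0.414], [0.0, -0.414, -0.91], [-1.0, -0.003, 0.001]]
contact_force: [0.1, 0.3, 0.0]
gripper_width: 0.704
```

Run:
```python
from h import *
from plant import manip
go([579,-140,50],-24.4)
i=manip.snapshot("side")["img"][190:390,220:440]; j=manip.snapshot("top")["img"][190:310,320:480]
o=np.zeros((600,800,3),np.uint8); a=cv2.resize(i,None,fx=2,fy=2);o[:400,:440]=a; b=cv2.resize(j,(360,270));o[:270,440:]=b
cv2.imwrite("pics/a1.png",o)
```

```text
t 2.02 d [6.05 0.25 0.01] rot [-0.   0.1  0.2] F [0.1 0.3 0. ] w 0.704
```

View pics/a1.png

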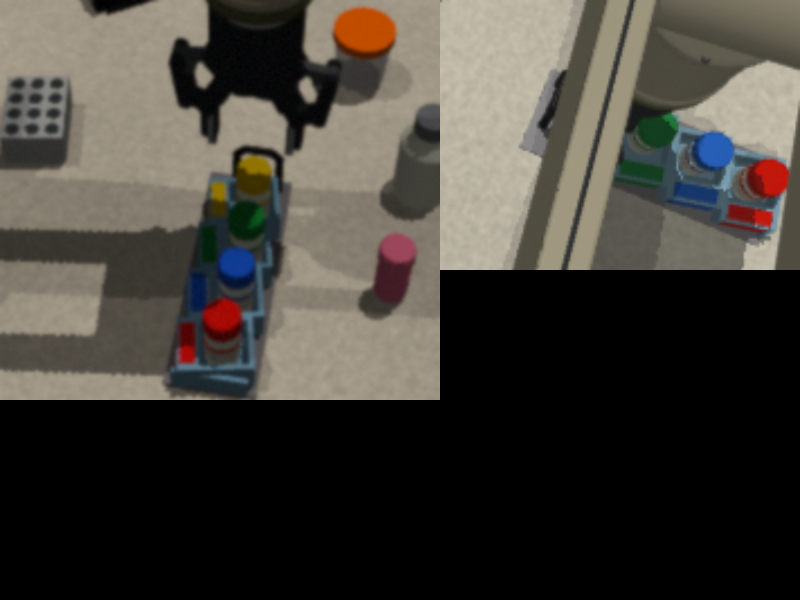

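The side crop shows the open fingers straddling the yellow cap at about (345,261) full-frame, with the jaws across the row and nothing in the way. I'm going down.

Emit:
drive_tool --pt "2 0.25 0 0 0 0 6" --pt "4 0.25 0 0 0 0 6" --pt "6 0.25 0 0 0 0 6" --pt "6 0.25 0 0 0 0 6" --pt "6 0.25 0 0 0 0 2" --pt "6 0.25 0 0 0 0 2" --pt "6 0.25 0 0 0 0 2" --pt "6 0.25 0 0 0 0 2" --grip_force 30

```text
time: 2.78
tcp_pos: [583.5, -141.1, 56.7]
tcp_rot: [[0.007, 0.911, -0.413], [-0.003, -0.413, -0.911], [-1.0, 0.007, 0.0]]
contact_force: [-1.7, -0.1, 5.9]
gripper_width: 0.343
```

Emit:
drive_tool --pt "0 0 0 0 0 0 2" --pt "0 0 0 0 0 0 2" --pt "0 0 0 0 0 0 2" --pt "0 0 0 0 0 0 2"

```text
time: 3.12
tcp_pos: [583.6, -141.1, 56.8]
tcp_rot: [[0.007, 0.911, -0.413], [-0.003, -0.413, -0.911], [-1.0, 0.008, 0.0]]
contact_force: [-0.0, -0.4, 3.4]
gripper_width: 0.343
```

Run:
```python
from h import *
from plant import manip
go([579,-140,50],-24.4)
```

```text
t 3.12 d [ 0.67 -0.47  0.09] rot [ 0.   0.  -0.4] F [-0.  -0.4  3.4] w 0.343
```

The TCP stopped 7 mm high with a 5 mm sideways drift, so I'll look before lifting.

Run:
```python
from h import *
from plant import manip
i=manip.snapshot("side")["img"][220:320,280:400]
cv2.imwrite("pics/a2.png",cv2.resize(i,None,fx=6,fy=6,interpolation=cv2.INTER_CUBIC))
s=manip.state();print(s["contact_force"],s["tcp_pos"],s["wrist_torque"],s["gripper_width"])
```

```text
[-0.83195468  0.02349705  1.05609299] [ 583.6292068  -141.15114351   56.80222599] [0.09565781 0.007707   0.00943756] 0.34502414833786316
```

View pics/a2.png

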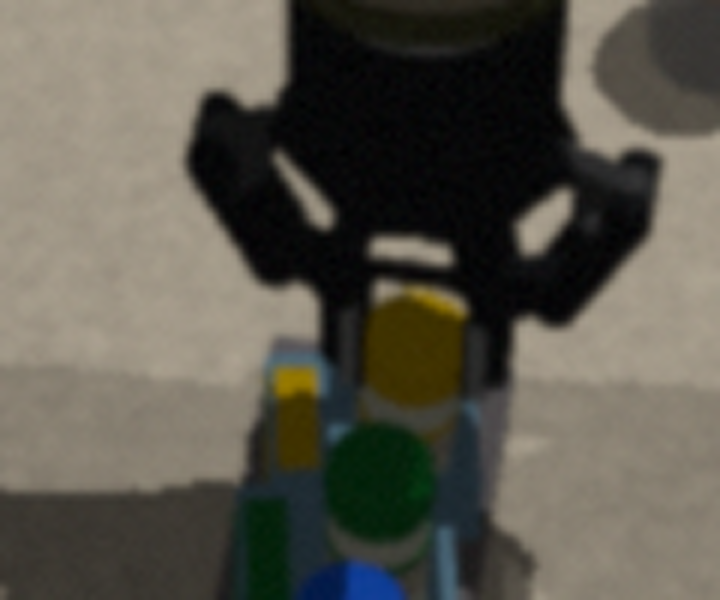

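The side crop shows the yellow cap fully between the pads (full-frame about 348,282), upright. The grip is good, with foot z=9 at TCP z=56.8. I'll lift now.

Emit:
drive_tool --pt "-2 0 0 0 0 0 2" --pt "-5 0 0 0 0 0 2" --pt "-8 0 0 0 0 0 2" --pt "-9 0 0 0 0 0 2" --pt "-9 0 0 0 0 0 2" --pt "-9 0 0 0 0 0 2"

```text
time: 3.67
tcp_pos: [583.2, -140.9, 146.6]
tcp_rot: [[0.008, 0.911, -0.413], [-0.003, -0.413, -0.911], [-1.0, 0.008, -0.0]]
contact_force: [-0.2, 0.4, -1.1]
gripper_width: 0.342
```

Run:
```python
from h import *
from plant import manip
go([653,228.5,150],-79)
np.set_printoptions(suppress=True,precision=1)
s=manip.snapshot("side");i=s["img"][180:300,280:420]
cv2.imwrite("pics/a3.png",cv2.resize(i,None,fx=5,fy=5,interpolation=cv2.INTER_CUBIC))
st=manip.state();p=np.array(st["tcp_pos"]);u=np.array([.413,.911,0])*15.5
print(p,[(proj(s,p+[0,0,22+e])+0-[280,180])*5 for e in(0,-19,-70)], (proj(s,p+[0,0,22]+u)-[280,180])*5)
```

```text
t 3.67 d [ -0.41  -8.9  -36.53] rot [54.6 -0.2 -0.4] F [-0.2  0.4 -1.1] w 0.342
[ 582.2 -140.6  145.2] [array([[346.6, 307.8]]), array([[345.2, 345.2]]), array([[341.6, 440.5]])] [[354.2 273.5]]
```

View pics/a3.png

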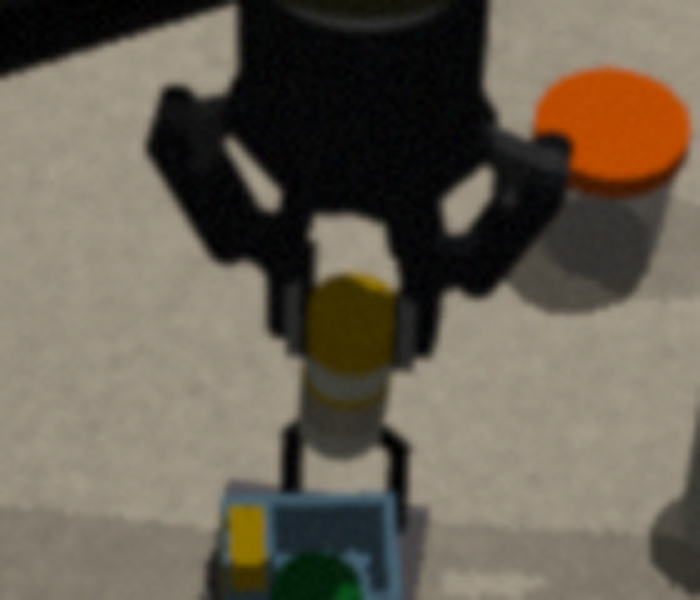

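The lifted bottle hangs upright on the tool axis, with its foot near crop (342,445) where my projection puts it, and its pocket is empty. Next is the move to well 1.

Emit:
drive_tool --pt "-0.4 -8.9 -36.5 54.6 0 0 2" --pt "-0.4 -8.9 -36.5 54.6 0 0 2" --pt "-0.4 -8.9 -36.5 54.6 0 0 2" --pt "-0.4 -8.9 -36.5 54.6 0 0 2" --pt "-0.4 -8.9 -36.5 54.6 0 0 2" --pt "-0.4 -8.9 -36.5 54.6 0 0 2" --pt "-0.4 -8.9 -36.5 54.6 0 0 2" --pt "-0.4 -8.9 -36.5 54.6 0 0 2"

```text
time: 4.38
tcp_pos: [640.1, 174.3, 145.1]
tcp_rot: [[0.001, 0.185, -0.983], [-0.003, -0.983, -0.185], [-1.0, 0.004, -0.0]]
contact_force: [0.7, -0.2, -0.5]
gripper_width: 0.341
```

```bash
python3 -c "
from h import *
go([653,228.5,130],-79)"
```

```text
t 4.38 d [ 1.49 -5.09 -2.27] rot [-0.4 -0.  -0.2] F [ 0.7 -0.2 -0.5] w 0.341
```

Emit:
drive_tool --pt "0 -5.1 -2.3 0 0 0 2" --pt "0 -5.1 -2.3 0 0 0 2" --pt "0 -5.1 -2.3 0 0 0 2" --pt "0 -5.1 -2.3 0 0 0 2" --pt "2 -5.1 -2.3 0 0 0 2" --pt "3 -5.1 -2.3 0 0 0 2" --pt "3 -5.1 -2.3 0 0 0 2"

```text
time: 4.97
tcp_pos: [650.5, 226.3, 109.9]
tcp_rot: [[-0.007, 0.183, -0.983], [-0.006, -0.983, -0.183], [-1.0, 0.004, 0.008]]
contact_force: [-0.8, -0.3, -1.4]
gripper_width: 0.343
```

Run:
```python
from h import *
from plant import manip
go([653,228.5,56],-79)
s=manip.snapshot("side");i=s["img"][80:220,230:390]
cv2.imwrite("pics/a4.png",cv2.resize(i,None,fx=5,fy=4,interpolation=cv2.INTER_CUBIC))
```

```text
t 4.97 d [ 5.39 -0.2  -0.32] rot [-0.4  0.4 -0.3] F [-0.8 -0.3 -1.4] w 0.343
```

View pics/a4.png

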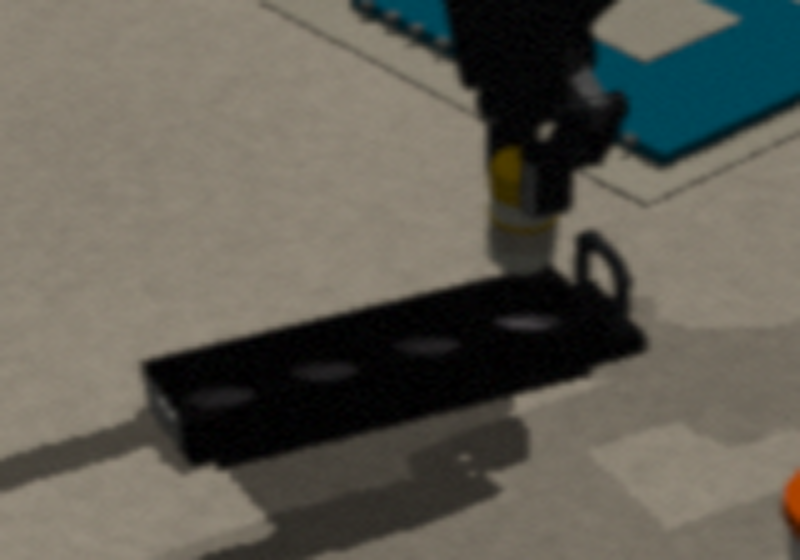

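Side view: the yellow bottle hangs at crop (522,245), straight above well 1 at (527,322), clear of the handle. I'll lower it.

Emit:
drive_tool --pt "1 -0.2 -0.3 0 0 0 2" --pt "2 -0.2 -0.3 0 0 0 2" --pt "3 -0.2 -0.3 0 0 0 2" --pt "4 -0.2 -0.3 0 0 0 2" --pt "5 -0.2 -0.3 0 0 0 2" --pt "5.4 -0.2 -0.3 0 0 0 2" --pt "5.4 -0.2 -0.3 0 0 0 2" --pt "5.4 -0.2 -0.3 0 0 0 2"

```text
time: 5.68
tcp_pos: [653.4, 228.9, 57.3]
tcp_rot: [[-0.005, 0.183, -0.983], [-0.005, -0.983, -0.183], [-1.0, 0.004, 0.006]]
contact_force: [-0.6, -0.7, 0.3]
gripper_width: 0.344
```

```bash
python3 -c "
from h import *
go([653,228.5,54],-79)"
```

```text
t 5.68 d [0.33 0.03 0.05] rot [-0.4  0.4 -0.2] F [-0.6 -0.7  0.3] w 0.344
```

Emit:
drive_tool --pt "0.2 0 0 0 0 0 2" --pt "0.4 0 0 0 0 0 2" --pt "0.5 0 0 0 0 0 2" --pt "0.5 0 0 0 0 0 2" --pt "0.5 0 0 0 0 0 2"

```text
time: 6.1
tcp_pos: [654.3, 229.2, 53.7]
tcp_rot: [[-0.003, 0.183, -0.983], [-0.005, -0.983, -0.183], [-1.0, 0.004, 0.004]]
contact_force: [-1.0, 1.1, 5.2]
gripper_width: 0.344
```

Emit:
drive_tool --pt "0 0 0 0 0 0 4" --pt "0 0 0 0 0 0 6" --pt "0 0 0 0 0 0 6" --pt "0 0 0 0 0 0 6" --pt "-3 0 0 0 0 0 6" --pt "-6 0 0 0 0 0 6" --pt "-9 0 0 0 0 0 6" --pt "-9 0 0 0 0 0 6"

```text
time: 6.77
tcp_pos: [658.4, 230.6, 152.1]
tcp_rot: [[0.007, 0.183, -0.983], [-0.002, -0.983, -0.183], [-1.0, 0.003, -0.007]]
contact_force: [0.6, 0.4, 1.0]
gripper_width: 0.702
```

```bash
python3 -c "
from h import *
go([562,-186,145],-24.4)"
```

```text
t 6.77 d [ 0.72 39.19 17.12] rot [-55.   -0.3  -0.4] F [0.6 0.4 1. ] w 0.702
```

Emit:
drive_tool --pt "0 39.2 17.1 -55 0 0 6" --pt "0 39.2 17.1 -55 0 0 6" --pt "0 39.2 17.1 -55 0 0 6" --pt "0 39.2 17.1 -55 0 0 6" --pt "0 39.2 17.1 -55 0 0 6" --pt "0 39.2 17.1 -55 0 0 6" --pt "0 39.2 17.1 -55 0 0 6" --pt "0 39.2 17.1 -55 0 0 6"

```text
time: 7.43
tcp_pos: [583.5, -88.7, 150.0]
tcp_rot: [[0.007, 0.913, -0.408], [-0.002, -0.408, -0.913], [-1.0, 0.007, -0.001]]
contact_force: [-0.1, -1.0, -0.1]
gripper_width: 0.706
```

Run:
```python
from h import *
from plant import manip
s=manip.snapshot("top")["img"][165:325,170:260]
cv2.imwrite("pics/a5.png",cv2.resize(s,None,fx=3,fy=3,interpolation=cv2.INTER_CUBIC))
go([562,-186,110],-24.4)
```

```text
t 7.48 d [4.06 1.68 9.  ] rot [ 1.   0.2 -0.5] F [ 0.5 -4.9 -0.3] w 0.699
```

View pics/a5.png

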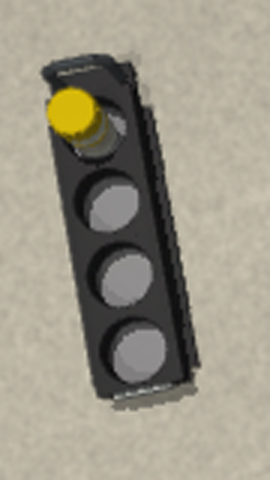

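Top view: the yellow cap is at full-frame (194.7,202.3), standing in the first well. Perspective leans it outward as expected.

Emit:
drive_tool --pt "0 1.7 9 1 0 0 6" --pt "0 1.7 9 1 0 0 6" --pt "0 1.7 9 1 0 0 6" --pt "0 1.7 9 1 0 0 6" --pt "3.5 1.7 9 1 0 0 6" --pt "3.5 1.7 9 1 0 0 6" --pt "3.5 1.7 9 1 0 0 6"

```text
time: 8.07
tcp_pos: [560.4, -184.5, 113.4]
tcp_rot: [[0.002, 0.911, -0.413], [-0.004, -0.413, -0.911], [-1.0, 0.003, 0.003]]
contact_force: [0.8, 0.5, -0.2]
gripper_width: 0.705
```

Run:
```python
from h import *
print(back(dict(np.load("top0.npz")),[(194.7,202.3)],76))
go([562,-186,55],-24.4)
```

```text
[[651.25129278 229.98253722  76.        ]]
t 8.07 d [5.84 0.19 0.05] rot [-0.   0.2 -0.2] F [ 0.8  0.5 -0.2] w 0.705
```

Emit:
drive_tool --pt "2 0.2 0.1 0 0 0 6" --pt "4 0.2 0.1 0 0 0 6" --pt "5.8 0.2 0.1 0 0 0 6" --pt "5.8 0.2 0.1 0 0 0 6" --pt "5.8 0.2 0.1 0 0 0 6" --pt "5.8 0.2 0.1 0 0 0 2" --pt "5.8 0.2 0.1 0 0 0 2" --pt "5.8 0.2 0.1 0 0 0 2"

```text
time: 8.73
tcp_pos: [563.3, -186.9, 57.7]
tcp_rot: [[0.004, 0.911, -0.413], [-0.005, -0.413, -0.911], [-1.0, 0.006, 0.003]]
contact_force: [-2.5, 1.6, 6.9]
gripper_width: 0.341
```

Emit:
drive_tool --pt "0 0 0 0 0 0 2" --pt "0 0 0 0 0 0 2" --pt "0 0 0 0 0 0 2" --pt "0 0 0 0 0 0 2"

```text
time: 9.07
tcp_pos: [563.3, -186.9, 57.8]
tcp_rot: [[0.005, 0.911, -0.413], [-0.005, -0.413, -0.911], [-1.0, 0.006, 0.003]]
contact_force: [0.8, 0.4, 0.2]
gripper_width: 0.342
```

Emit:
drive_tool --pt "-2 0 0 0 0 0 2" --pt "-5 0 0 0 0 0 2" --pt "-8 0 0 0 0 0 2" --pt "-9 0 0 0 0 0 2" --pt "-9 0 0 0 0 0 2" --pt "-9 0 0 0 0 0 2"

```text
time: 9.57
tcp_pos: [563.1, -186.6, 147.8]
tcp_rot: [[0.006, 0.911, -0.413], [-0.005, -0.413, -0.911], [-1.0, 0.007, 0.003]]
contact_force: [0.5, 0.6, -1.3]
gripper_width: 0.341
```

Run:
```python
from h import *
go([604.5,217.8,150],-79)
```

```text
t 9.57 d [ -0.42 -12.94 -38.53] rot [54.6 -0.1 -0.5] F [ 0.5  0.6 -1.3] w 0.341
```

Emit:
drive_tool --pt "-0.4 -12.9 -38.5 54.6 0 0 2" --pt "-0.4 -12.9 -38.5 54.6 0 0 2" --pt "-0.4 -12.9 -38.5 54.6 0 0 2" --pt "-0.4 -12.9 -38.5 54.6 0 0 2" --pt "-0.4 -12.9 -38.5 54.6 0 0 2" --pt "-0.4 -12.9 -38.5 54.6 0 0 2" --pt "-0.4 -12.9 -38.5 54.6 0 0 2" --pt "-0.4 -12.9 -38.5 54.6 0 0 2"

```text
time: 10.23
tcp_pos: [593.6, 125.5, 146.3]
tcp_rot: [[0.001, 0.201, -0.98], [-0.006, -0.98, -0.201], [-1.0, 0.006, 0.0]]
contact_force: [0.2, -0.3, 0.3]
gripper_width: 0.341
```

Run:
```python
from h import *
go([604.5,217.8,125],-79)
```

```text
t 10.23 d [ 2.07 -8.83 -2.92] rot [ 0.6 -0.  -0.3] F [ 0.2 -0.3  0.3] w 0.341
```

Emit:
drive_tool --pt "0 -8.8 -2.9 0.6 0 0 2" --pt "0 -8.8 -2.9 0.6 0 0 2" --pt "0 -8.8 -2.9 0.6 0 0 2" --pt "0 -8.8 -2.9 0.6 0 0 2" --pt "0 -8.8 -2.9 0.6 0 0 2" --pt "2 -8.8 -2.9 0.6 0 0 2" --pt "3 -8.8 -2.9 0.6 0 0 2" --pt "3 -8.8 -2.9 0.6 0 0 2"

```text
time: 10.9
tcp_pos: [601.9, 214.9, 111.3]
tcp_rot: [[-0.005, 0.189, -0.982], [-0.008, -0.982, -0.189], [-1.0, 0.007, 0.007]]
contact_force: [-0.9, -0.2, -2.0]
gripper_width: 0.348
```

Run:
```python
from h import *
go([604.5,217.8,57.5],-79)
```

```text
t 10.9 d [ 5.38 -0.27 -0.35] rot [-0.1  0.4 -0.4] F [-0.9 -0.2 -2. ] w 0.348
```

Emit:
drive_tool --pt "1 -0.3 -0.3 0 0 0 2" --pt "2 -0.3 -0.3 0 0 0 2" --pt "3 -0.3 -0.3 0 0 0 2" --pt "4 -0.3 -0.3 0 0 0 2" --pt "5 -0.3 -0.3 0 0 0 2" --pt "5.4 -0.3 -0.3 0 0 0 2" --pt "5.4 -0.3 -0.3 0 0 0 2" --pt "5.4 -0.3 -0.3 0 0 0 2"

```text
time: 11.57
tcp_pos: [604.0, 218.0, 57.2]
tcp_rot: [[-0.006, 0.189, -0.982], [-0.008, -0.982, -0.189], [-1.0, 0.007, 0.007]]
contact_force: [0.6, -0.4, 0.0]
gripper_width: 0.347
```

Run:
```python
from h import *
go([604.5,217.8,54.5],-79)
```

```text
t 11.57 d [ 0.27  0.03 -0.05] rot [-0.1  0.4 -0.4] F [ 0.6 -0.4  0. ] w 0.347
```

Emit:
drive_tool --pt "0.2 0 0 0 0 0 2" --pt "0.3 0 0 0 0 0 2" --pt "0.4 0 0 0 0 0 2" --pt "0.4 0 0 0 0 0 2" --pt "0.4 0 0 0 0 0 2"

```text
time: 11.98
tcp_pos: [605.0, 218.4, 54.8]
tcp_rot: [[-0.003, 0.189, -0.982], [-0.008, -0.982, -0.189], [-1.0, 0.007, 0.005]]
contact_force: [-1.2, -0.4, 4.4]
gripper_width: 0.345
```

Emit:
drive_tool --pt "0 0 0 0 0 0 4" --pt "0 0 0 0 0 0 6" --pt "0 0 0 0 0 0 6" --pt "0 0 0 0 0 0 6" --pt "-3 0 0 0 0 0 6" --pt "-6 0 0 0 0 0 6" --pt "-9 0 0 0 0 0 6" --pt "-9 0 0 0 0 0 6"

```text
time: 12.65
tcp_pos: [609.0, 220.1, 152.6]
tcp_rot: [[0.007, 0.189, -0.982], [-0.005, -0.982, -0.189], [-1.0, 0.006, -0.006]]
contact_force: [0.9, 1.0, 1.9]
gripper_width: 0.702
```

```bash
python3 -c "
from h import *
go([542.3,-232,145],-24.4)"
```

```text
t 12.65 d [ 0.93 43.13 15.12] rot [-54.7  -0.2  -0.5] F [0.9 1.  1.9] w 0.702
```

Green touched the floor at TCP z=54.8, as predicted. Now blue.

Emit:
drive_tool --pt "0 43.1 15.1 -54.7 0 0 6" --pt "0 43.1 15.1 -54.7 0 0 6" --pt "0 43.1 15.1 -54.7 0 0 6" --pt "0 43.1 15.1 -54.7 0 0 6" --pt "0 43.1 15.1 -54.7 0 0 6" --pt "0 43.1 15.1 -54.7 0 0 6" --pt "0 43.1 15.1 -54.7 0 0 6" --pt "0 43.1 15.1 -54.7 0 0 6"

```text
time: 13.32
tcp_pos: [561.6, -94.2, 151.3]
tcp_rot: [[0.007, 0.908, -0.418], [-0.005, -0.418, -0.908], [-1.0, 0.008, 0.001]]
contact_force: [0.9, -1.2, 0.1]
gripper_width: 0.702
```

```bash
python3 -c "
from h import *
go([542.3,-232,110],-24.4)"
```

```text
t 13.32 d [ 4.18  3.98 13.32] rot [-0.3  0.1 -0.5] F [ 0.9 -1.2  0.1] w 0.702
```

Emit:
drive_tool --pt "0 4 13.3 0 0 0 6" --pt "0 4 13.3 0 0 0 6" --pt "0 4 13.3 0 0 0 6" --pt "0 4 13.3 0 0 0 6" --pt "0 4 13.3 0 0 0 6" --pt "3.5 4 13.3 0 0 0 6" --pt "3.5 4 13.3 0 0 0 6" --pt "3.5 4 13.3 0 0 0 6"

```text
time: 13.98
tcp_pos: [540.8, -230.2, 114.5]
tcp_rot: [[0.002, 0.909, -0.418], [-0.002, -0.418, -0.909], [-1.0, 0.003, 0.001]]
contact_force: [0.4, 0.2, 0.4]
gripper_width: 0.7
```

```bash
python3 -c "
from h import *
go([542.3,-232,55],-24.4)"
```

```text
t 13.98 d [5.96 0.19 0.09] rot [-0.3  0.  -0.2] F [0.4 0.2 0.4] w 0.7
```

Emit:
drive_tool --pt "2 0.2 0.1 0 0 0 6" --pt "4 0.2 0.1 0 0 0 6" --pt "5.9 0.2 0.1 0 0 0 6" --pt "5.9 0.2 0.1 0 0 0 6" --pt "5.9 0.2 0.1 0 0 0 6" --pt "5.9 0.2 0.1 0 0 0 2" --pt "5.9 0.2 0.1 0 0 0 2" --pt "5.9 0.2 0.1 0 0 0 2"

```text
time: 14.65
tcp_pos: [543.6, -232.6, 57.9]
tcp_rot: [[0.005, 0.909, -0.418], [-0.003, -0.418, -0.909], [-1.0, 0.006, 0.001]]
contact_force: [-2.3, 0.4, 6.0]
gripper_width: 0.347
```

Emit:
drive_tool --pt "0 0 0 0 0 0 2" --pt "0 0 0 0 0 0 2" --pt "0 0 0 0 0 0 2" --pt "0 0 0 0 0 0 2"

```text
time: 14.98
tcp_pos: [543.7, -232.7, 58.0]
tcp_rot: [[0.005, 0.909, -0.418], [-0.003, -0.418, -0.909], [-1.0, 0.006, 0.001]]
contact_force: [-0.3, -0.4, 1.6]
gripper_width: 0.346
```

Emit:
drive_tool --pt "-2 0 0 0 0 0 2" --pt "-5 0 0 0 0 0 2" --pt "-8 0 0 0 0 0 2" --pt "-9 0 0 0 0 0 2" --pt "-9 0 0 0 0 0 2" --pt "-9 0 0 0 0 0 2"

```text
time: 15.48
tcp_pos: [543.4, -232.5, 147.9]
tcp_rot: [[0.006, 0.909, -0.418], [-0.004, -0.418, -0.909], [-1.0, 0.007, 0.001]]
contact_force: [-0.3, 0.4, -0.8]
gripper_width: 0.342
```

Run:
```python
from h import *
go([555.7,208.2,150],-79)
```

```text
t 15.48 d [ -0.37 -17.29 -40.55] rot [54.3 -0.1 -0.4] F [-0.3  0.4 -0.8] w 0.342
```

Emit:
drive_tool --pt "-0.4 -17.3 -40.5 54.3 0 0 2" --pt "-0.4 -17.3 -40.5 54.3 0 0 2" --pt "-0.4 -17.3 -40.5 54.3 0 0 2" --pt "-0.4 -17.3 -40.5 54.3 0 0 2" --pt "-0.4 -17.3 -40.5 54.3 0 0 2" --pt "-0.4 -17.3 -40.5 54.3 0 0 2" --pt "-0.4 -17.3 -40.5 54.3 0 0 2" --pt "-0.4 -17.3 -40.5 54.3 0 0 2"

```text
time: 16.15
tcp_pos: [550.3, 78.2, 146.7]
tcp_rot: [[0.002, 0.206, -0.979], [-0.004, -0.978, -0.206], [-1.0, 0.004, -0.001]]
contact_force: [0.7, -1.1, 0.1]
gripper_width: 0.345
```

Run:
```python
from h import *
go([555.7,208.2,125],-79)
```

```text
t 16.15 d [  2.12 -12.62  -3.21] rot [ 0.9 -0.1 -0.3] F [ 0.7 -1.1  0.1] w 0.345
```

Emit:
drive_tool --pt "0 -12.6 -3.2 0.9 0 0 2" --pt "0 -12.6 -3.2 0.9 0 0 2" --pt "0 -12.6 -3.2 0.9 0 0 2" --pt "0 -12.6 -3.2 0.9 0 0 2" --pt "0 -12.6 -3.2 0.9 0 0 2" --pt "0 -12.6 -3.2 0.9 0 0 2" --pt "3 -12.6 -3.2 0.9 0 0 2" --pt "3 -12.6 -3.2 0.9 0 0 2"

```text
time: 16.82
tcp_pos: [552.8, 205.2, 110.6]
tcp_rot: [[-0.006, 0.189, -0.982], [-0.007, -0.982, -0.189], [-1.0, 0.006, 0.007]]
contact_force: [-1.3, -0.3, -2.0]
gripper_width: 0.34
```

Run:
```python
from h import *
go([555.7,208.2,57.5],-79)
```

```text
t 16.82 d [ 5.3  -0.27 -0.38] rot [-0.1  0.4 -0.3] F [-1.3 -0.3 -2. ] w 0.34
```

Emit:
drive_tool --pt "1 -0.3 -0.3 0 0 0 2" --pt "2 -0.3 -0.3 0 0 0 2" --pt "3 -0.3 -0.3 0 0 0 2" --pt "4 -0.3 -0.3 0 0 0 2" --pt "5 -0.3 -0.3 0 0 0 2" --pt "5.3 -0.3 -0.3 0 0 0 2" --pt "5.3 -0.3 -0.3 0 0 0 2" --pt "5.3 -0.3 -0.3 0 0 0 2"

```text
time: 17.48
tcp_pos: [554.9, 208.4, 57.6]
tcp_rot: [[-0.006, 0.189, -0.982], [-0.007, -0.982, -0.189], [-1.0, 0.006, 0.007]]
contact_force: [0.3, -0.7, -0.0]
gripper_width: 0.344
```

Run:
```python
from h import *
go([555.7,208.2,54.7],-79)
```

```text
t 17.48 d [ 0.29  0.03 -0.08] rot [-0.1  0.4 -0.3] F [ 0.3 -0.7 -0. ] w 0.344
```

Emit:
drive_tool --pt "0.2 0 0 0 0 0 2" --pt "0.3 0 0 0 0 0 2" --pt "0.4 0 0 0 0 0 2" --pt "0.4 0 0 0 0 0 2" --pt "0.4 0 0 0 0 0 2"

```text
time: 17.9
tcp_pos: [555.9, 208.7, 54.9]
tcp_rot: [[-0.003, 0.189, -0.982], [-0.006, -0.982, -0.189], [-1.0, 0.005, 0.004]]
contact_force: [-1.1, 0.1, 5.2]
gripper_width: 0.346
```

Emit:
drive_tool --pt "0 0 0 0 0 0 4" --pt "0 0 0 0 0 0 6" --pt "0 0 0 0 0 0 6" --pt "0 0 0 0 0 0 6" --pt "-3 0 0 0 0 0 6" --pt "-6 0 0 0 0 0 6" --pt "-9 0 0 0 0 0 6" --pt "-9 0 0 0 0 0 6"

```text
time: 18.57
tcp_pos: [559.9, 210.4, 152.3]
tcp_rot: [[0.007, 0.189, -0.982], [-0.003, -0.982, -0.189], [-1.0, 0.005, -0.006]]
contact_force: [1.0, -0.1, 0.9]
gripper_width: 0.702
```

```bash
python3 -c "
from h import *
go([519.5,-278,145],-24.4)"
```

```text
t 18.57 d [ 0.87 47.19 13.22] rot [-54.7  -0.2  -0.4] F [ 1.  -0.1  0.9] w 0.702
```

Blue is seated. Now red.

Emit:
drive_tool --pt "0 47.2 13.2 -54.7 0 0 6" --pt "0 47.2 13.2 -54.7 0 0 6" --pt "0 47.2 13.2 -54.7 0 0 6" --pt "0 47.2 13.2 -54.7 0 0 6" --pt "0 47.2 13.2 -54.7 0 0 6" --pt "0 47.2 13.2 -54.7 0 0 6" --pt "0 47.2 13.2 -54.7 0 0 6" --pt "0 47.2 13.2 -54.7 0 0 6"

```text
time: 19.23
tcp_pos: [533.4, -97.6, 150.3]
tcp_rot: [[0.006, 0.897, -0.441], [-0.004, -0.441, -0.897], [-1.0, 0.007, 0.0]]
contact_force: [0.7, 0.4, 1.3]
gripper_width: 0.707
```

```bash
python3 -c "
from h import *
go([519.5,-278,110],-24.4)"
```

```text
t 19.23 d [ 4.09  6.68 16.8 ] rot [-1.8  0.  -0.4] F [0.7 0.4 1.3] w 0.707
```

Emit:
drive_tool --pt "0 6.7 16.8 -1.8 0 0 6" --pt "0 6.7 16.8 -1.8 0 0 6" --pt "0 6.7 16.8 -1.8 0 0 6" --pt "0 6.7 16.8 -1.8 0 0 6" --pt "0 6.7 16.8 -1.8 0 0 6" --pt "0 6.7 16.8 -1.8 0 0 6" --pt "3.5 6.7 16.8 -1.8 0 0 6" --pt "3.5 6.7 16.8 -1.8 0 0 6"

```text
time: 19.9
tcp_pos: [517.0, -276.0, 110.3]
tcp_rot: [[0.0, 0.911, -0.413], [0.001, -0.413, -0.911], [-1.0, -0.0, -0.001]]
contact_force: [-0.5, 2.1, -3.0]
gripper_width: 0.703
```

```bash
python3 -c "
from h import *
go([519.5,-278,55],-24.4)"
```

```text
t 19.9 d [5.53 0.31 0.09] rot [-0.  -0.1  0. ] F [-0.5  2.1 -3. ] w 0.703
```

Emit:
drive_tool --pt "2 0.2 0.1 0 0 0 6" --pt "4 0.2 0.1 0 0 0 6" --pt "5.5 0.2 0.1 0 0 0 6" --pt "5.5 0.2 0.1 0 0 0 6" --pt "5.5 0.2 0.1 0 0 0 6" --pt "5.5 0.2 0.1 0 0 0 2" --pt "5.5 0.2 0.1 0 0 0 2" --pt "5.5 0.2 0.1 0 0 0 2"

```text
time: 20.57
tcp_pos: [519.5, -278.1, 57.4]
tcp_rot: [[0.002, 0.911, -0.413], [-0.001, -0.413, -0.911], [-1.0, 0.002, -0.001]]
contact_force: [-1.5, 0.7, 5.3]
gripper_width: 0.347
```

Emit:
drive_tool --pt "0 0 0 0 0 0 2" --pt "0 0 0 0 0 0 2" --pt "0 0 0 0 0 0 2" --pt "0 0 0 0 0 0 2"

```text
time: 20.9
tcp_pos: [519.6, -278.2, 57.5]
tcp_rot: [[0.003, 0.911, -0.413], [-0.001, -0.413, -0.911], [-1.0, 0.003, -0.001]]
contact_force: [-0.1, -0.5, 1.8]
gripper_width: 0.346
```

Emit:
drive_tool --pt "-2 0 0 0 0 0 2" --pt "-5 0 0 0 0 0 2" --pt "-8 0 0 0 0 0 2" --pt "-9 0 0 0 0 0 2" --pt "-9 0 0 0 0 0 2" --pt "-9 0 0 0 0 0 2"

```text
time: 21.4
tcp_pos: [519.5, -278.3, 147.4]
tcp_rot: [[0.003, 0.911, -0.413], [-0.001, -0.413, -0.911], [-1.0, 0.004, -0.0]]
contact_force: [-0.9, 0.4, -0.5]
gripper_width: 0.34
```

Run:
```python
from h import *
go([506.7,199,150],-79)
```

```text
t 21.4 d [ -0.31 -20.89 -42.93] rot [54.6 -0.1 -0.2] F [-0.9  0.4 -0.5] w 0.34
```

Emit:
drive_tool --pt "-0.3 -20.9 -42.9 54.6 0 0 2" --pt "-0.3 -20.9 -42.9 54.6 0 0 2" --pt "-0.3 -20.9 -42.9 54.6 0 0 2" --pt "-0.3 -20.9 -42.9 54.6 0 0 2" --pt "-0.3 -20.9 -42.9 54.6 0 0 2" --pt "-0.3 -20.9 -42.9 54.6 0 0 2" --pt "-0.3 -20.9 -42.9 54.6 0 0 2" --pt "-0.3 -20.9 -42.9 54.6 0 0 2"

```text
time: 22.07
tcp_pos: [509.6, 32.4, 146.3]
tcp_rot: [[-0.001, 0.211, -0.977], [-0.001, -0.977, -0.211], [-1.0, 0.001, 0.001]]
contact_force: [1.0, 0.2, -0.2]
gripper_width: 0.344
```

Run:
```python
from h import *
go([506.7,199,125],-79)
```

```text
t 22.07 d [  2.11 -16.34  -3.24] rot [ 1.2  0.  -0. ] F [ 1.   0.2 -0.2] w 0.344
```

Emit:
drive_tool --pt "0 -16.3 -3.2 1.2 0 0 2" --pt "0 -16.3 -3.2 1.2 0 0 2" --pt "0 -16.3 -3.2 1.2 0 0 2" --pt "0 -16.3 -3.2 1.2 0 0 2" --pt "0 -16.3 -3.2 1.2 0 0 2" --pt "0 -16.3 -3.2 1.2 0 0 2" --pt "2 -16.3 -3.2 1.2 0 0 2" --pt "3 -16.3 -3.2 1.2 0 0 2"

```text
time: 22.73
tcp_pos: [505.1, 197.3, 113.1]
tcp_rot: [[-0.004, 0.191, -0.982], [-0.002, -0.982, -0.191], [-1.0, 0.002, 0.004]]
contact_force: [-1.4, -0.4, -1.0]
gripper_width: 0.343
```

Run:
```python
from h import *
go([506.7,199,57],-79)
```

```text
t 22.73 d [ 5.61 -0.14 -0.21] rot [-0.   0.2 -0.1] F [-1.4 -0.4 -1. ] w 0.343
```

Emit:
drive_tool --pt "1 -0.1 -0.2 0 0 0 2" --pt "2 -0.1 -0.2 0 0 0 2" --pt "3 -0.1 -0.2 0 0 0 2" --pt "4 -0.1 -0.2 0 0 0 2" --pt "5 -0.1 -0.2 0 0 0 2" --pt "5.6 -0.1 -0.2 0 0 0 2" --pt "5.6 -0.1 -0.2 0 0 0 2" --pt "5.6 -0.1 -0.2 0 0 0 2"

```text
time: 23.4
tcp_pos: [506.5, 198.5, 56.8]
tcp_rot: [[-0.004, 0.191, -0.982], [-0.002, -0.982, -0.191], [-1.0, 0.002, 0.005]]
contact_force: [-0.0, 1.1, -0.2]
gripper_width: 0.345
```

Run:
```python
from h import *
go([506.7,199,54.3],-79)
```

```text
t 23.4 d [ 0.25 -0.05 -0.03] rot [-0.   0.3 -0.1] F [-0.   1.1 -0.2] w 0.345
```

Emit:
drive_tool --pt "0.2 0 0 0 0 0 2" --pt "0.3 0 0 0 0 0 2" --pt "0.4 0 0 0 0 0 2" --pt "0.4 0 0 0 0 0 2" --pt "0.4 0 0 0 0 0 2"

```text
time: 23.82
tcp_pos: [507.7, 198.9, 54.3]
tcp_rot: [[-0.002, 0.191, -0.982], [-0.002, -0.982, -0.191], [-1.0, 0.001, 0.002]]
contact_force: [0.2, 0.0, 5.5]
gripper_width: 0.345
```

Emit:
drive_tool --pt "0 0 0 0 0 0 4" --pt "0 0 0 0 0 0 6" --pt "0 0 0 0 0 0 6" --pt "0 0 0 0 0 0 6" --pt "-3 0 0 0 0 0 6" --pt "-6 0 0 0 0 0 6" --pt "-9 0 0 0 0 0 6" --pt "-9 0 0 0 0 0 6"

```text
time: 24.48
tcp_pos: [511.6, 200.1, 151.5]
tcp_rot: [[0.008, 0.191, -0.982], [0.001, -0.982, -0.191], [-1.0, 0.0, -0.008]]
contact_force: [1.5, 0.3, 0.9]
gripper_width: 0.704
```

Emit:
drive_tool --pt "-5 20 0 0 0 0 6" --pt "-5 20 0 0 0 0 6" --pt "-5 20 0 0 0 0 6" --pt "-5 20 0 0 0 0 6" --pt "-5 20 0 0 0 0 6" --pt "-5 20 0 0 0 0 6" --pt "-5 20 0 0 0 0 6" --pt "-5 20 0 0 0 0 6"

```text
time: 25.15
tcp_pos: [549.1, 3.9, 201.0]
tcp_rot: [[0.007, 0.19, -0.982], [0.002, -0.982, -0.19], [-1.0, -0.0, -0.007]]
contact_force: [1.0, -0.3, 0.2]
gripper_width: 0.703
```

Run:
```python
from h import *
from plant import manip
o=np.zeros((600,800,3),np.uint8)
t=manip.snapshot("top")["img"];s=manip.snapshot("side")["img"]
o[:480,:270]=cv2.resize(t[165:325,170:260],None,fx=3,fy=3,interpolation=cv2.INTER_CUBIC)
o[:330,280:760]=cv2.resize(s[110:220,240:400],None,fx=3,fy=3,interpolation=cv2.INTER_CUBIC)
o[340:600,280:640]=cv2.resize(s,(360,270))[:260]
cv2.imwrite("pics/f.png",o)
```

```text
(no output)
```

View pics/f.png

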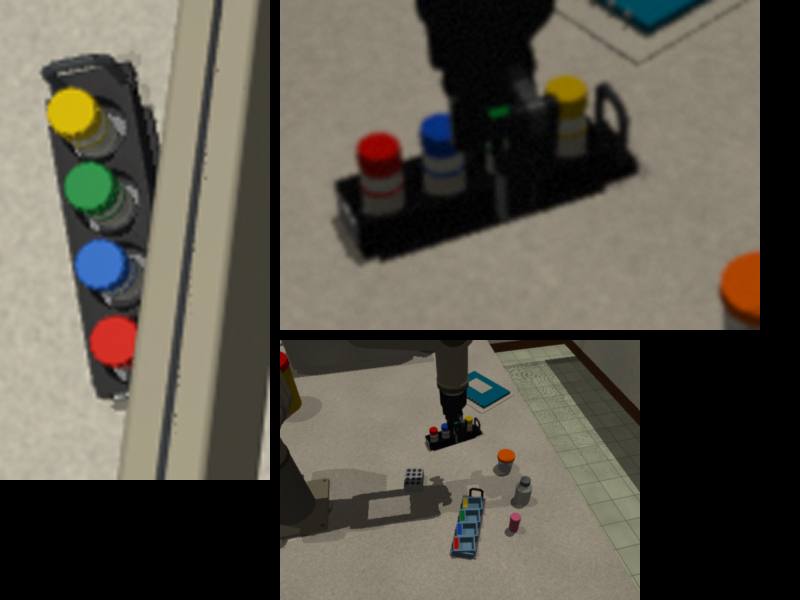

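The final view shows yellow, green, blue and red upright in wells 1–4 from the carrier's handle. In the top panel the caps are at (74,112), (90,188), (102,265) and (115,341), evenly spaced. The rack is empty, the bystanders are in place and the gripper is clear, so I'll hand in.

```bash
python3 -c "
from plant import manip
print(manip.job_done())"
```

```text
the job is handed in; nothing more can be done
None
```

I moved all four bottles into the carrier in order from the handle: yellow, green, blue, red. I handed the job in after about 25 s of robot time.

- **Seating:** each bottle was lowered until it gave a light floor contact of about 5 N. That came within 0.1–0.2 mm of the height expected for its well floor.
- **Last pictures:** all four stand upright and evenly spaced, the rack is empty, and the bystanders and the pink look-alike are where they were. In the last side view the arm hid most of the green bottle, and in the top view it hid part of the red one. Each was clear in the other view.
- **Disagreements:** the two cameras differed by 2–3 mm from each other. The top camera also differed by about 3 mm from the arm's own position reading. I allowed for the arm offset after the first bottle. The yellow bottle measured about 2.5 mm off its well's middle, which is inside the 6 mm clearance. I did not measure the other three this way.

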